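Find the loose socket bolt on the bench tester and hold its cap open

TASK

Draw the interlock pin out of its bore on the bench tester and park it upright in the notch in the block's end face, flange down on the block, and let go of it; only then tap the three bolts from above until you find the loose one, the one that sinks and stays down, and push it right down. Lift the cap directly behind that loose bolt by its tab and finish while holding it at least 45 degrees open (it falls shut if let go), never opening another cap and leaving the tube, the lamp and the knob on the counter where they are.

Things in the scene. Friction and masses are not known exactly. Their poses are not given: they have to be found in the camera images.
- tester: blue steel bench tester, 170 (x) by 320 (y) by 60 mm high, fixed; origin: centre of its underside, x away from the robot, y to the robot's left (yaw 0). On its flat top (z 60) three stations at y 75 (left), -15 (mid), -105 (right): an upright bolt in front (x -50), a hinged aluminium cap behind it (x -5 to 55). Bare steel interlock block, also 60 high, at its left end (y 115 to 160)
- pin: loose steel interlock pin, about 70 g, upright in the bore at the start: shank 10 mm diameter, 46 long; above it a flange 26 diameter, 4 thick; above that a round grip 16 diameter, 32 high. Origin on the axis at the flange's underside (which rests on the block's top), z up: grip from z 4 to 36 mm, tip at z -46
- bore (a point): centre of the mouth of the pin's bore (13 mm square hole through the interlock block), level with the block's top; at (45, 137.5, 60) mm in the tester's frame
- notch (a point): parking place: point level with the block's top, on the axis of the parked pin; (-40, 139, 60) mm in the tester's frame. The notch is an upright slot 15 mm wide (x), cut 30 mm into the block from its left (+y) end face (closed end at y 130), open at the top and that face, 60 mm high. The shank drops in from above; the flange rests on the block's top
- bolt_left_top (a point): centre of the top face of the left bolt: steel, hexagonal head about 23 mm across and 10 mm high on a 10 mm thick, 10 mm long neck; at (-50, 75, 80) mm in the tester's frame before it is tapped
- bolt_left (a joint): how far the left bolt has sunk, m: 0 at the start, 0.009 fully down. All three look alike. Tight bolts (two of them) are rigid, giving less than 1.5 mm under 25 N; the loose one sinks all 9 mm under a steady push of about 3 to 5 N and stays down
- cap_left_tab (a point): grip point on the left cap's tab, (5, 75, 100) mm in the tester's frame while shut; moves with the cap. Cap: aluminium cover 60 (x) by 56 mm (y), about 100 g, top 10 mm above the tester's top. Tab: upright plate on it, 6 mm thick (y), 20 long (x), 40 high, centred 10 mm behind the cap's front edge; the point is 30 mm above the cap's top, 10 below the tab's upper end
- cap_left_hinge (a point): middle of the left cap's hinge axis (parallel to the tester's y), at the cap's far edge: (55, 75, 62) mm in the tester's frame
- cap_left (a joint): opening of the left cap, rad: 0 shut, 1.2 stop; opening swings the tab up and away from the robot. It turns freely and falls shut unless held. A tab pinched between fingers that close along y can turn between them
- bolt_mid_top (a point): centre of the top face of the mid bolt: steel, hexagonal head about 23 mm across and 10 mm high on a 10 mm thick, 10 mm long neck; at (-50, -15, 80) mm in the tester's frame before it is tapped
- bolt_mid (a joint): how far the mid bolt has sunk, m: 0 at the start, 0.009 fully down. All three look alike. Tight bolts (two of them) are rigid, giving less than 1.5 mm under 25 N; the loose one sinks all 9 mm under a steady push of about 3 to 5 N and stays down
- cap_mid_tab (a point): grip point on the mid cap's tab, (5, -15, 100) mm in the tester's frame while shut; moves with the cap. Cap: aluminium cover 60 (x) by 56 mm (y), about 100 g, top 10 mm above the tester's top. Tab: upright plate on it, 6 mm thick (y), 20 long (x), 40 high, centred 10 mm behind the cap's front edge; the point is 30 mm above the cap's top, 10 below the tab's upper end
- cap_mid_hinge (a point): middle of the mid cap's hinge axis (parallel to the tester's y), at the cap's far edge: (55, -15, 62) mm in the tester's frame
- cap_mid (a joint): opening of the mid cap, rad: 0 shut, 1.2 stop; opening swings the tab up and away from the robot. It turns freely and falls shut unless held. A tab pinched between fingers that close along y can turn between them
- bolt_right_top (a point): centre of the top face of the right bolt: steel, hexagonal head about 23 mm across and 10 mm high on a 10 mm thick, 10 mm long neck; at (-50, -105, 80) mm in the tester's frame before it is tapped
- bolt_right (a joint): how far the right bolt has sunk, m: 0 at the start, 0.009 fully down. All three look alike. Tight bolts (two of them) are rigid, giving less than 1.5 mm under 25 N; the loose one sinks all 9 mm under a steady push of about 3 to 5 N and stays down
- cap_right_tab (a point): grip point on the right cap's tab, (5, -105, 100) mm in the tester's frame while shut; moves with the cap. Cap: aluminium cover 60 (x) by 56 mm (y), about 100 g, top 10 mm above the tester's top. Tab: upright plate on it, 6 mm thick (y), 20 long (x), 40 high, centred 10 mm behind the cap's front edge; the point is 30 mm above the cap's top, 10 below the tab's upper end
- cap_right_hinge (a point): middle of the right cap's hinge axis (parallel to the tester's y), at the cap's far edge: (55, -105, 62) mm in the tester's frame
- cap_right (a joint): opening of the right cap, rad: 0 shut, 1.2 stop; opening swings the tab up and away from the robot. It turns freely and falls shut unless held. A tab pinched between fingers that close along y can turn between them
- metal_tube: bystander: tall metal-envelope tube standing upright, 34 mm diameter, 83 mm high; origin at the centre of its underside
- pilot_lamp: bystander: frosted pilot lamp standing on its brass base, 22 mm diameter, 40 mm high; origin at the centre of its underside
- phenolic_knob: bystander: black phenolic knob, 38 mm diameter, 21 mm high; origin at the centre of its underside
Not all that is in view belongs to the job. What is shaped like the pin but pink is not meant.

How it is judged:
By the outcome, as a careful person would: the job done as asked, in the order asked, and still so for the second after the job is handed in, while the arm keeps its last pose, push and grip.
It also fails if it takes over 58 s, if anything falls off the work surface, if the arm or the gripper's body presses on something with over 40 N, if the wrist force passes 120 N, or if a joint passes its speed limit or range.

ROBOT

A 6-joint arm with a two-finger parallel gripper is mounted at the origin on the work surface. World frame = base frame: x ahead of the robot, y to its left, z up, the work surface at z = 0. Lengths are in m, angles in rad, forces in N, time in s.
With the tool pointing down it reaches from about 0.425 to 0.95 m from the base axis. Payload 3.5 kg.
Tool frame: the origin (TCP) lies between the finger pads; the fingertips stand 22 mm ahead of it and the grasp point (between the pads) lies 3 mm ahead of it (ctrl.nose_length is the z of the fingertips in the tool frame, in m); z points along the fingers, y is the line along which they close (so a half turn about z gives the same grasp; the last joint's range is limited). The gripper opens to 85 mm and grips with 20 to 120 N. Pads are 22 mm wide; open, the fingers measure 114 mm over their backs; the gripper's body (76 mm by 85 mm) begins 54 mm behind the grasp point. The pads swing forward as they close: fully open they stand 13 mm farther back than shut.
Start: joints at [-1.325, 0.286, 1.577, -0, 1.279, -0.15], TCP at [0.26, -0.623, 0.253] pointing down, gripper open.
Joint ranges: [-2.77, 2.77], [-0.9, 2.22], [0.21, 2.48], [-1.53, 4.67], [0.24, 2.81], [-2.84, 2.84]. Speed limits (rad/s): [2.79, 2.79, 3.14, 3.14, 3.14, 3.14].

INTERFACE

Orientations are given as a unit quaternion [x, y, z, w].
In Python, from plant import ctrl gives the robot as it stands. The module is installed in compiled form; this text tells all that it offers.
- The arm moves only by the tool send_rows, never from a script. Its argument "rows" is text: rows parted by semicolons, each of 7 numbers parted by spaces: the turn, a rotation vector about the tool's x, y, z in fractions of the full range, 1 being 120 degrees, then the shift along the tool's x, y, z in shares of 750 mm (1.0 is 750 mm), then the opening, from -1 (shut) to 1 (fully open). A call has 1 to 8 rows; each row is the pose to reach, as a shift and turn from the pose commanded when the call began, along the tool's axes at that moment; what a row does not reach only later rows make up. A row lasts 1/8 s, in which the tool goes at most 62.5 mm and 10.7 degrees, less where a joint would pass 70% of its speed; a pose out of reach is approached as far as the arm can. No shift or turn number may pass 1 either way. A call with a gripper value outside its range is refused whole. The fingers move at their own pace and stop on an object; "grip_force" is the grip in N (left out, the last holds). Time passes only in rows, so rows that repeat a pose let the fingers close. It gives the time, the measured TCP pose, the force, the opening and the grip force at its end, in the units of the state.
- ctrl.get_state(): the state, without advancing time (a new reading comes with each control period).
- ctrl.read_camera(name): name is "scene" or "top" or "wrist"; returns a dict with "color" (384x512x3 uint8, red, green, blue), "fx", "fy", "cx", "cy" (pixels), "extrinsics" (4x4, takes a point from world to camera coordinates). Camera axes: x right, y down, z forward; pixel columns grow to the right and rows downward; lengths in m; the calibration is good to about 2 mm. A picture is of the moment at which its call begins. There is no depth.
- ctrl.sign_off(): hands the job in; it is judged then, once.
Trained networks look in a picture, given as the dict that the camera call returned (one of the last four; its "shot" number tells which), for a name from the list of things; names that differ only in an ending like _2 or _b are one class to them, and where a whole thing is asked for, a point or a joint stands for the part that bears it (a point fixed in the world has none). Each returns a list of dicts, best first, with "p" (0 to 1); they miss things now and then, are a little off and sometimes report something else, mostly with a low value. They report only what shows in the picture. A call takes as long as a camera call. They do not tell look-alikes from the thing itself.
- ctrl.look_for(picture, target): "position" ([x, y, z] in m, in the coordinates of the camera as it stood for that picture, good to about 4 mm: the middle of the surface that is visible of it).
The state is a dict: "time": time; "qpos": joint angles; "dq": joint speeds; "joint_efforts": joint torques, N m; "eef_pos": TCP position; "tcp_rot": TCP orientation; "contact_force": force on the tool from outside, world axes, zero at the start; "wrist_torque": the same for the moment, N m; "opening": opening from 0.0 (shut) to 1.0 (fully open); "finger_force": force on a finger pad.
Only numpy, scipy, OpenCV 4.12 (cv2) and the standard library are available. Lean on these libraries where they do the work, as an engineer would, in place of code of your own. Each camera call takes 0.05 s, during which the arm holds its last target. There are 200 camera calls.

## Working session

There is one attempt and no reset: what is moved stays moved. The work goes in short steps, Python scripts to look and compute and a tool call to move; the robot and the scene stay as the last step left them, time stands still between calls to the robot, and variables do not carry over. Pictures are saved under pics/ and viewed, at most 10 in all, crops included, and the job is handed in when it is done.

Besides the shell and the picture viewer there is one more tool, called after "Request:" in YAML: its name, and indented under it one key for each argument. send_rows: Moves the arm, as the interface text tells. Its arguments: {"type":"object","properties":{"rows":{"type":"string"},"grip_force":{"type":"number"}},"required":["rows"]}

```bash
mkdir -p pics; cat > h.py <<'E'
import numpy as np, cv2
from plant import ctrl
from scipy.spatial.transform import Rotation as R
def look(pic,n,k=3):
    E=np.linalg.inv(np.array(pic["extrinsics"])); o=[]
    for d in ctrl.look_for(pic,n)[:k]:
        p=np.array(d["position"]); w=(E@np.r_[p,1])[:3]
        o.append((round(d["p"],2),np.round(w,4),np.round([pic["fx"]*p[0]/p[2]+pic["cx"],pic["fy"]*p[1]/p[2]+pic["cy"]]).astype(int)))
    return o
def proj(pic,w):
    c=(np.array(pic["extrinsics"])@np.r_[w,1])[:3]
    return np.array([pic["fx"]*c[0]/c[2]+pic["cx"],pic["fy"]*c[1]/c[2]+pic["cy"]])
def ray_z(pic,uv,z):
    E=np.linalg.inv(np.array(pic["extrinsics"])); d=E[:3,:3]@[(uv[0]-pic["cx"])/pic["fx"],(uv[1]-pic["cy"])/pic["fy"],1]
    return E[:3,3]+d*(z-E[2,3])/d[2]
def save(pic,n,crop=None,s=1):
    im=np.array(pic["color"])[:,:,::-1]
    if crop: x0,y0,x1,y1=crop; im=im[y0:y1,x0:x1]
    cv2.imwrite("pics/"+n,cv2.resize(im,None,fx=s,fy=s,interpolation=cv2.INTER_CUBIC))
def st():
    s=ctrl.get_state(); print(s["time"],np.round(s["eef_pos"],4),np.round(R.from_quat(s["tcp_rot"]).as_matrix(),3).tolist(),np.round(s["qpos"],3),np.round(s["contact_force"],1),s["opening"]); return s
E
python3 - <<'E'
from h import *
st()
a=ctrl.read_camera("scene");b=ctrl.read_camera("top")
for n in "tester pin bolt_left_top bolt_mid_top bolt_right_top cap_left_tab cap_mid_tab cap_right_tab metal_tube pilot_lamp phenolic_knob".split():
    for p in(a,b): print(n,look(p,n))
im=np.vstack([a["color"],b["color"]])[:,:,::-1]
cv2.imwrite("pics/1.png",cv2.resize(im,(400,600),interpolation=cv2.INTER_AREA)) if 0 else cv2.imwrite("pics/1.png",cv2.resize(np.hstack([a["color"],b["color"]])[:,:,::-1],(800,300),interpolation=cv2.INTER_AREA))
E
```

```text
0.0 [ 0.2601 -0.6222  0.2519] [[0.923, 0.386, -0.001], [0.386, -0.923, 0.002], [0.0, -0.002, -1.0]] [-1.325  0.287  1.578 -0.     1.279 -0.15 ] [ 0.1 -0.3  0.8] 0.9983860634667647
tester [(0.87, array([ 0.634 , -0.068 ,  0.0566]), array([222, 200]))]
tester [(0.8, array([ 0.5911, -0.0839,  0.0594]), array([289, 205])), (0.64, array([ 0.6233, -0.0909,  0.0701]), array([292, 192]))]
pin [(0.7, array([0.6615, 0.1476, 0.053 ]), array([305, 249])), (0.6, array([0.6123, 0.0662, 0.0741]), array([281, 211])), (0.46, array([ 0.5293, -0.018 ,  0.0815]), array([266, 172]))]
pin [(0.46, array([0.602 , 0.0595, 0.0608]), array([233, 200])), (0.46, array([0.6566, 0.1474, 0.067 ]), array([199, 177])), (0.2, array([ 0.6235, -0.0896,  0.0708]), array([291, 192]))]
bolt_left_top [(0.64, array([ 0.5275, -0.0231,  0.0806]), array([264, 171]))]
bolt_left_top []
bolt_mid_top [(0.45, array([ 0.5549, -0.1106,  0.0788]), array([225, 166]))]
bolt_mid_top [(0.44, array([ 0.5491, -0.1129,  0.0792]), array([300, 222])), (0.22, array([0.6035, 0.0583, 0.0624]), array([233, 199]))]
bolt_right_top [(0.68, array([ 0.6
[... 958 characters left out ...]
.0738]), array([379, 158])), (0.55, array([ 0.5681, -0.1996,  0.0808]), array([335, 215])), (0.37, array([0.6043, 0.0573, 0.0646]), array([234, 199]))]
pilot_lamp [(0.43, array([ 0.6222, -0.3379,  0.022 ]), array([136, 169]))]
pilot_lamp [(0.59, array([ 0.6154, -0.3444,  0.0349]), array([386, 199])), (0.33, array([ 0.6414, -0.1783,  0.0705]), array([326, 186]))]
phenolic_knob [(0.49, array([0.5823, 0.2029, 0.0154]), array([345, 245])), (0.47, array([ 0.7278, -0.3075,  0.0476]), array([112, 191])), (0.27, array([ 0.6334, -0.0695,  0.0582]), array([221, 199]))]
phenolic_knob [(0.58, array([0.5782, 0.2005, 0.0219]), array([181, 208])), (0.34, array([0.6032, 0.0592, 0.0609]), array([233, 199]))]
```

View pics/1.png

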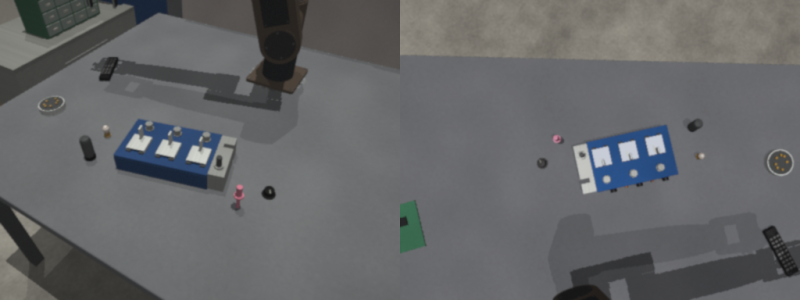

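The picture shows two pin-like things in the scene view. The dark steel one stands on the bare block at about (281,211). The pink one stands on the counter at about (305,249) and is a look-alike. The black knob is at (345,245). I choose the steel one on the block. Next I fit the tester pose and check the choice in one close crop.

```bash
cat >> h.py <<'E'
from scipy.optimize import least_squares
PTS={"bolt_left_top":(-50,75,80),"bolt_mid_top":(-50,-15,80),"bolt_right_top":(-50,-105,80)}
def T(p,m):
    c,s=np.cos(p[2]),np.sin(p[2]); m=np.array(m)/1000
    return np.array([p[0]+c*m[0]-s*m[1],p[1]+s*m[0]+c*m[1],m[2]])
def draw(pic,p,n,crop,s,marks=()):
    im=np.array(pic["color"])[:,:,::-1].copy()
    x0,y0,x1,y1=crop; im=cv2.resize(im[y0:y1,x0:x1],None,fx=s,fy=s,interpolation=cv2.INTER_CUBIC)
    def q(m): u=proj(pic,T(p,m)); return tuple(int(v) for v in ((u+.5-[x0,y0])*s))
    for poly in [[(-85,-160,60),(85,-160,60),(85,160,60),(-85,160,60)],[(-85,115,60),(85,115,60)]]+[[(-5,y-28,70),(55,y-28,70),(55,y+28,70),(-5,y+28,70)] for y in(75,-15,-105)]+[[(-47.5,160,60),(-47.5,130,60),(-32.5,130,60),(-32.5,160,60)]]:
        cv2.polylines(im,[np.array([q(m) for m in poly])],len(poly)>2 ,(0,255,0),1)
    for m in [(-50,75,80),(-50,-15,80),(-50,-105,80),(45,137.5,96),*marks]: cv2.circle(im,q(m),2,(0,0,255),-1)
    cv2.imwrite("pics/"+n,im)
E
python3 - <<'E'
from h import *
M=np.array([(-50,75),(-50,-15),(-50,-105),(25,75),(25,-15),(25,-105)])
W=np.array([(.5275,-.0231),(.552,-.1118),(.573,-.1975),(.599,-.0055),(.620,-.089),(.6425,-.181)])
p=least_squares(lambda p:np.concatenate([T(p,(*m,0))[:2]-w for m,w in zip(M,W)]),[.6,-.08,.25]).x
print(p,np.degrees(p[2]),[np.round(T(p,(*m,0))[:2]-w,4) for m,w in zip(M,W)])
for m in [(45,137.5,96),(-40,139,60)]: print(T(p,m))
b=ctrl.read_camera("top"); draw(b,p,"2.png",(210,150,370,260),5)
E
```

```text
[ 0.5940243  -0.08367014  0.25242212] 14.462722298772682 [array([-0.0006, -0.0004]), array([-0.0026,  0.0011]), array([-0.0012, -0.0003]), array([0.0005, 0.0007]), array([ 0.002, -0.003]), array([0.002 , 0.0019])]
[0.60325763 0.06071129 0.096     ]
[0.52057662 0.040935   0.06      ]
```

View pics/2.png

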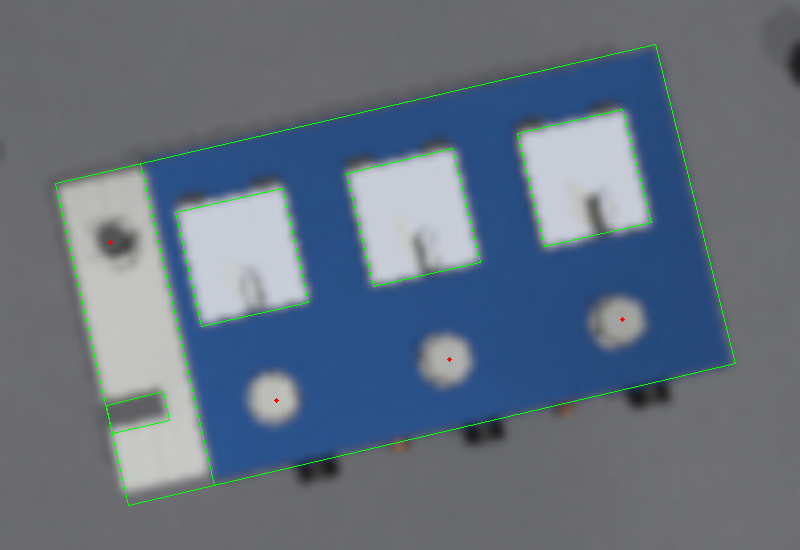

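The overlay fits the tester to within a few mm. The dark steel pin is on the block at crop (115,240), so the choice is confirmed. The notch is at crop (137,412). Next I move over the block.

```bash
cat >> h.py <<'E'
def mv(xyz,yaw,s=None):
    s=s or ctrl.get_state(); R0=R.from_quat(s["tcp_rot"]); a=np.radians(yaw); c,n=np.cos(a),np.sin(a)
    Rt=R.from_matrix(np.array([[c,n,0],[n,-c,0],[0,0,-1]]))
    print("turn",np.round((R0.inv()*Rt).as_rotvec(degrees=True),1),"shift",np.round(R0.inv().apply(np.array(xyz)-s["eef_pos"])*1000,1))
E
python3 -c "
from h import *
mv((.555,.03,.25),104.5)"
```

```text
turn [ -0.   -0.  -81.8] shift [ 523.6 -488.7    3.3]
```

The rows are not in the units I measure in: shifts go in shares of 750 mm and turns go in shares of 120 degrees. I convert before sending: 360 mm / 750 = 0.48, -336 mm / 750 = -0.448, -80 degrees / 120 = -0.6667.

Request:
send_rows:
  rows: "0 0 -0.0833 0.06 -0.056 0 1;0 0 -0.1667 0.12 -0.112 0 1;0 0 -0.25 0.18 -0.168 0 1;0 0 -0.3333 0.24 -0.224 0 1;0 0 -0.4167 0.3 -0.28 0 1;0 0 -0.5 0.36 -0.336 0.0013 1;0 0 -0.5833 0.42 -0.392 0.0027 1;0 0 -0.6667 0.48 -0.448 0.004 1"

```text
time: 2.25
eef_pos: [0.4635, -0.1721, 0.2508]
tcp_rot: [0.623, 0.783, 0.0, 0.001]
contact_force: [0.9, 0.1, -0.8]
opening: 1.001
finger_force: 0.0
```

```bash
python3 -c "
from h import *
st();mv((.555,.03,.25),104.5)"
```

```text
2.25 [ 0.4635 -0.1721  0.2508] [[-0.225, 0.974, 0.001], [0.974, 0.225, -0.001], [-0.001, 0.001, -1.0]] [-0.561 -0.118  2.014  0.     1.245 -0.788] [ 0.9  0.1 -0.8] 1.000921075967582
turn [ 0.1  0.1 -1.5] shift [176.4 134.6   0.8]
```

In the tool's units: 176 mm / 750 = 0.2347, 134 mm / 750 = 0.1787, -1.5 degrees / 120 = -0.0125.

Request:
send_rows:
  rows: "0 0 -0.0125 0.06 0.0453 0 1;0 0 -0.0125 0.12 0.0907 0 1;0 0 -0.0125 0.18 0.136 0.0013 1;0 0 -0.0125 0.2347 0.1787 0.0013 1;0 0 -0.0125 0.2347 0.1787 0.0013 1;0 0 -0.0125 0.2347 0.1787 0.0013 1"

```text
time: 3.0
eef_pos: [0.5548, 0.0271, 0.2492]
tcp_rot: [0.614, 0.789, -0.0, -0.0]
contact_force: [-0.4, 0.5, -0.3]
opening: 0.999
finger_force: 0.0
```

```bash
python3 - <<'E'
from h import *
st()
p=[ 0.5940243,-0.08367014,0.25242212]
b=ctrl.read_camera("wrist"); print(look(b,"pin"),look(b,"bolt_left_top"))
draw(b,p,"3.png",(0,0,512,384),1.5,[(-40,139,60),(45,137.5,60)])
E
```

```text
3.0 [0.5548 0.0271 0.2492] [[-0.246, 0.969, -0.0], [0.969, 0.246, -0.0], [-0.0, -0.001, -1.0]] [-1.340e-01  2.700e-02  1.877e+00 -1.000e-03  1.238e+00 -3.820e-01] [-0.4  0.5 -0.3] 0.9991841866070411
[(0.82, array([0.6545, 0.1475, 0.0599]), array([387,  78]))] [(0.84, array([ 0.5276, -0.0259,  0.081 ]), array([217, 219])), (0.18, array([ 0.5824, -0.0421,  0.0644]), array([264, 237]))]
```

View pics/3.png

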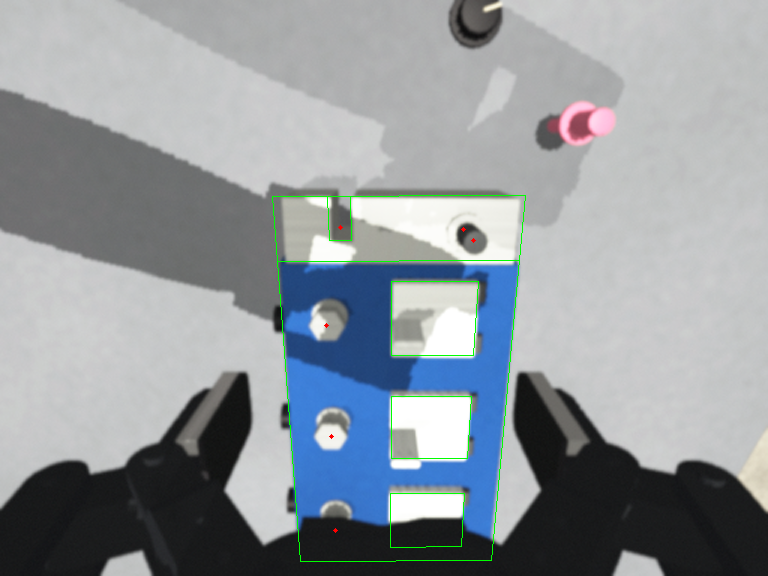

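The overlay matches the wrist view: pin top at (474,241), notch at (340,227), pink look-alike at (585,122). The pose is good to about 1 mm, so I descend on the pin.

```bash
python3 -c "
from h import *
mv((.6033,.0607,.089),104.5)"
```

```text
turn [-0.   0.  -0.4] shift [ 21.9  55.6 160.3]
```

In the tool's units: 160 mm / 750 = 0.2133, 148 mm / 750 = 0.1973.

Request:
send_rows:
  rows: "0 0 0 0.016 0.0373 0.04 1;0 0 0 0.0293 0.074 0.08 1;0 0 0 0.0293 0.074 0.1267 1;0 0 0 0.0293 0.074 0.1667 1;0 0 0 0.0293 0.074 0.1973 1;0 0 0 0.0293 0.074 0.2133 1;0 0 0 0.0293 0.074 0.2133 0.2;0 0 0 0.0293 0.074 0.2133 0.2"

```text
time: 4.15
eef_pos: [0.6043, 0.0617, 0.0907]
tcp_rot: [0.615, 0.789, 0.001, 0.001]
contact_force: [1.1, 0.2, 0.2]
opening: 0.611
finger_force: 0.0
```

```bash
python3 - <<'E'
from h import *
st();mv((.6033,.0607,.089),104.5)
p=[ 0.5940243,-0.08367014,0.25242212]
b=ctrl.read_camera("wrist")
draw(b,p,"4.png",(100,100,420,384),2,[(-40,139,60)])
E
```

```text
4.15 [0.6043 0.0617 0.0907] [[-0.244, 0.97, 0.002], [0.97, 0.244, -0.0], [-0.001, 0.002, -1.0]] [-0.065  0.32   1.856 -0.     0.963 -0.312] [1.1 0.2 0.2] 0.6110360237652795
turn [ 0.1  0.  -0.4] shift [-0.7 -1.2  1.7]
```

View pics/4.png

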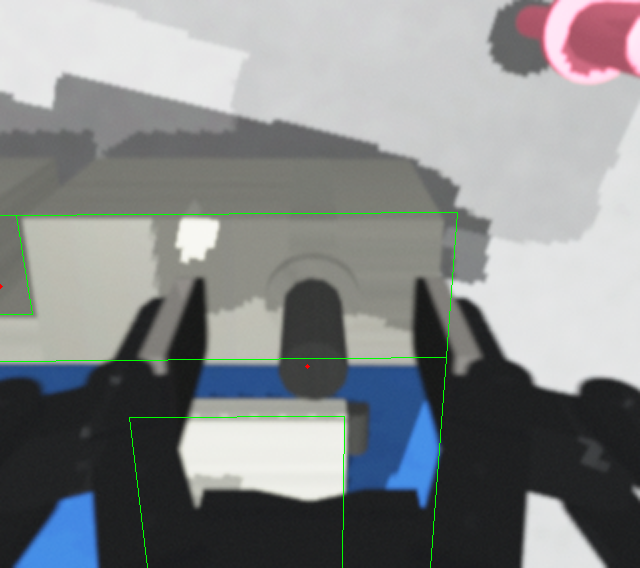

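The pin sits centred between the fingers: pin top at (313,370), fingers at about 200 and 420. I close on it.

Request:
send_rows:
  rows: "0 0 0 0 0 0 -1;0 0 0 0 0 0 -1;0 0 0 0 0 0 -1;0 0 0 0 0 0 -1;0 0 0 0 0 0 -1;0 0 0 0 0 0 -1"
  grip_force: 50

```text
time: 4.95
eef_pos: [0.6039, 0.0621, 0.0901]
tcp_rot: [0.614, 0.789, 0.0, 0.0]
contact_force: [-0.7, 0.5, 5.9]
opening: 0.171
finger_force: 48.9
```

In the tool's units: -60 mm / 750 = -0.08, -40 mm / 750 = -0.0533.

Request:
send_rows:
  rows: "0 0 0 0 0 -0.0133 -1;0 0 0 0 0 -0.0333 -1;0 0 0 0 0 -0.0533 -1;0 0 0 0 0 -0.08 -1;0 0 0 0 0 -0.08 -1;0 0 0 0 0 -0.08 -1"

```text
time: 5.7
eef_pos: [0.603, 0.062, 0.1493]
tcp_rot: [0.614, 0.789, -0.0, -0.0]
contact_force: [-0.2, 0.2, -1.1]
opening: 0.168
finger_force: 49.2
```

```bash
python3 - <<'E'
from h import *
p=[ 0.5940243,-0.08367014,0.25242212]
s=st(); print(T(p,(45,137.5,0)))
mv(T(p,(-40,139,s["eef_pos"][2]*1000)),104.5)
b=ctrl.read_camera("wrist")
draw(b,p,"5.png",(100,100,420,384),2,[(-40,139,60)])
E
```

```text
5.7 [0.603  0.062  0.1493] [[-0.245, 0.97, -0.001], [0.97, 0.245, -0.0], [0.0, -0.001, -1.0]] [-0.065  0.242  1.831 -0.     1.069 -0.312] [-0.2  0.2 -1.1] 0.1675561866135636
[0.60325763 0.06071128 0.        ]
turn [-0.  -0.  -0.3] shift [ -0.3 -85.1   0.1]
```

View pics/5.png

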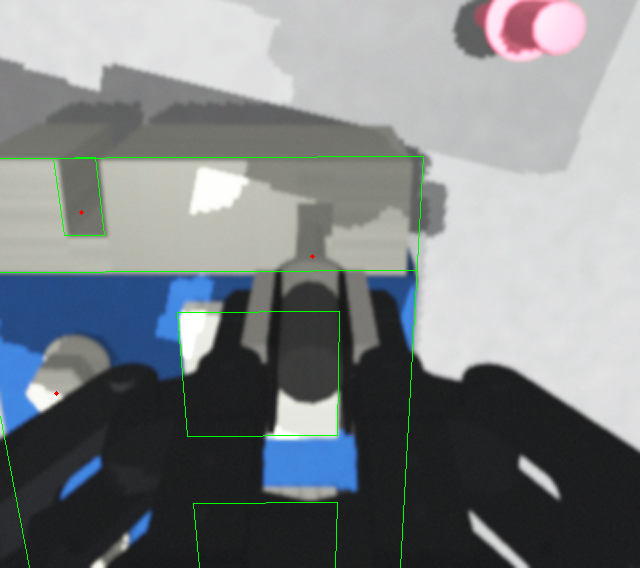

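In the tool's units: -85.3 mm / 750 = -0.1137, -78 mm / 750 = -0.104.

Request:
send_rows:
  rows: "0 0 0 0 -0.0333 -0.004 -1;0 0 0 0.0007 -0.0733 -0.004 -1;0 0 0 0.0013 -0.104 -0.004 -1;0 0 0 0.0013 -0.1137 -0.004 -1;0 0 0 0.0013 -0.1137 -0.004 -1;0 0 0 0.0013 -0.1137 -0.004 -1"

```text
time: 6.5
eef_pos: [0.5212, 0.0422, 0.1525]
tcp_rot: [0.614, 0.789, 0.0, 0.0]
contact_force: [-1.1, -0.2, 0.2]
opening: 0.166
finger_force: 49.2
```

```bash
python3 - <<'E'
from h import *
p=[ 0.5940243,-0.08367014,0.25242212]
s=st(); 
mv(T(p,(-40,139,90)),104.5)
b=ctrl.read_camera("wrist"); c=ctrl.read_camera("scene")
def cr(pic,w,s):
    im=np.array(pic["color"])[:,:,::-1]; x,y=proj(pic,w).astype(int); return cv2.resize(im[max(0,y-55):y+45,x-65:x+65],(520,400),interpolation=cv2.INTER_CUBIC)[:, 60:460]
cv2.imwrite("pics/6.png",np.hstack([cr(b,T(p,(-40,139,80)),4),cr(c,T(p,(-40,139,80)),4)]))
E
```

```text
6.5 [0.5212 0.0422 0.1525] [[-0.245, 0.97, 0.001], [0.97, 0.245, 0.0], [-0.0, 0.001, -1.0]] [-0.113  0.06   2.031  0.     1.049 -0.361] [-1.1 -0.2  0.2] 0.16618969968673233
turn [ 0.   0.  -0.3] shift [-1.  -1.  62.5]
```

View pics/6.png

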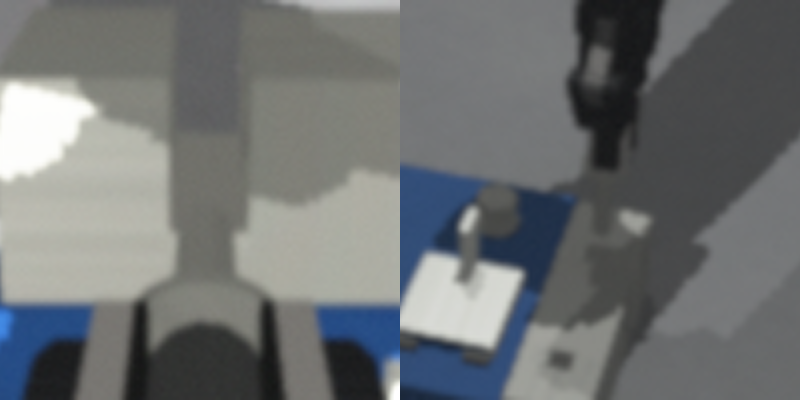

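The shank (columns 178–236) is centred on the slot (168–247). I lower it.

Request:
send_rows:
  rows: "0 0 0 0 0 0.0107 -1;0 0 0 0 0 0.0213 -1;0 0 0 0 0 0.032 -1;0 0 0 0 0 0.0427 -1;0 0 0 0 0 0.048 -1;0 0 0 0 0 0.048 -1"

```text
time: 7.35
eef_pos: [0.5202, 0.0422, 0.1159]
tcp_rot: [0.614, 0.789, -0.0, -0.0]
contact_force: [0.1, 0.7, -0.7]
opening: 0.17
finger_force: 49.2
```

Tip is well inside the slot with no force.

In the tool's units: 25 mm / 750 = 0.0333, 23 mm / 750 = 0.0307.

Request:
send_rows:
  rows: "0 0 0 0 0 0.0107 -1;0 0 0 0 0 0.02 -1;0 0 0 0 0 0.0267 -1;0 0 0 0 0 0.0307 -1;0 0 0 0 0 0.0333 -1;0 0 0 0 0 0.0333 -1"

```text
time: 8.1
eef_pos: [0.5205, 0.0421, 0.0913]
tcp_rot: [0.614, 0.789, -0.0, -0.0]
contact_force: [-0.2, -0.4, -1.0]
opening: 0.169
finger_force: 49.2
```

In the tool's units: 1.5 mm / 750 = 0.002, 1 mm / 750 = 0.0013.

Request:
send_rows:
  rows: "0 0 0 0 0 0.0013 -1;0 0 0 0 0 0.002 -1;0 0 0 0 0 0.002 -1"

```text
time: 8.48
eef_pos: [0.5207, 0.0421, 0.0902]
tcp_rot: [0.614, 0.789, 0.0, 0.0]
contact_force: [-0.6, 0.0, 1.3]
opening: 0.165
finger_force: 49.4
```

In the tool's units: -80 mm / 750 = -0.1067, -55 mm / 750 = -0.0733.

Request:
send_rows:
  rows: "0 0 0 0 0 0.0004 -0.2;0 0 0 0 0 0.0004 0.2;0 0 0 0 0 0 0.2;0 0 0 0 0 0 0.2;0 0 0 0 0 -0.0333 0.2;0 0 0 0 0 -0.0733 0.2;0 0 0 0 0 -0.1067 0.2;0 0 0 0 0 -0.1067 0.2"

```text
time: 9.48
eef_pos: [0.522, 0.042, 0.1722]
tcp_rot: [0.614, 0.789, 0.001, 0.002]
contact_force: [0.0, -0.4, -1.3]
opening: 0.605
finger_force: 0.0
```

```bash
python3 - <<'E'
from h import *
p=[ 0.5940243,-0.08367014,0.25242212]
s=st(); mv(T(p,(-50,75,120)),14.5)
b=ctrl.read_camera("wrist"); c=ctrl.read_camera("scene")
def cr(pic,w,s):
    im=np.array(pic["color"])[:,:,::-1]; x,y=proj(pic,w).astype(int); return cv2.resize(im[max(0,y-50):y+50,x-50:x+50],(400,400),interpolation=cv2.INTER_CUBIC)
cv2.imwrite("pics/7.png",np.hstack([cr(b,T(p,(-40,139,80)),4),cr(c,T(p,(-40,139,80)),4)]))
E
```

```text
9.475 [0.522  0.042  0.1722] [[-0.245, 0.97, 0.005], [0.97, 0.245, -0.001], [-0.002, 0.005, -1.0]] [-0.114  0.034  2.019 -0.     1.084 -0.361] [ 0.  -0.4 -1.3] 0.6054775994579997
turn [ 0.3 -0.1 89.7] shift [-64.6 -11.6  52.2]
```

View pics/7.png

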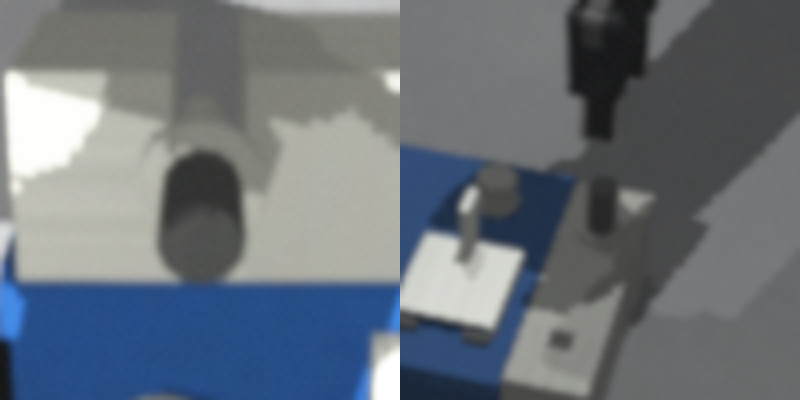

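The pin stands upright in the notch, flange on the block and free of the fingers; left crop (200,240), right crop (601,205). Next is the left bolt: I turn, close the fingers and move over it.

In the tool's units: -64.6 mm / 750 = -0.0861, -11.6 mm / 750 = -0.0155, 84.8 degrees / 120 = 0.7067.

Request:
send_rows:
  rows: "0 0 0.0883 -0.0267 -0.0053 0 0;0 0 0.1767 -0.0533 -0.0107 0 -1;0 0 0.265 -0.0861 -0.0155 0 -1;0 0 0.3533 -0.0861 -0.0155 0 -1;0 0 0.4417 -0.0861 -0.0155 0.0133 -1;0 0 0.53 -0.0861 -0.0155 0.0267 -1;0 0 0.6183 -0.0861 -0.0155 0.0467 -1;0 0 0.7067 -0.0861 -0.0155 0.0667 -1"

```text
time: 10.58
eef_pos: [0.5238, -0.0231, 0.1173]
tcp_rot: [0.986, 0.165, -0.002, -0.001]
contact_force: [0.8, 0.7, -0.5]
opening: -0.001
finger_force: 0.0
```

```bash
python3 - <<'E'
from h import *
p=[ 0.5940243,-0.08367014,0.25242212]
s=st(); mv(T(p,(-50,75,103)),14.5)
E
```

```text
10.575 [ 0.5238 -0.0231  0.1173] [[0.945, 0.326, -0.003], [0.326, -0.945, 0.001], [-0.003, -0.002, -1.0]] [-0.238  0.116  2.045  0.     0.984  1.001] [ 0.8  0.7 -0.5] -0.0007658864940993225
turn [-0.1  0.2  4.5] shift [ 2.8  1.5 14.3]
```

In the tool's units: 16.5 mm / 750 = 0.022, 15.5 mm / 750 = 0.0207, 4.5 degrees / 120 = 0.0375.

Request:
send_rows:
  rows: "0 0 0.0375 0.0037 0.002 0.0107 -1;0 0 0.0375 0.0037 0.002 0.016 -1;0 0 0.0375 0.0037 0.002 0.0187 -1;0 0 0.0375 0.0037 0.002 0.0207 -1;0 0 0.0375 0.0037 0.002 0.022 -1;0 0 0.0375 0.0037 0.002 0.022 -1"

```text
time: 11.32
eef_pos: [0.5283, -0.0238, 0.1035]
tcp_rot: [0.992, 0.13, 0.0, 0.0]
contact_force: [-0.1, -0.2, -0.5]
opening: 0.0
finger_force: 0.0
```

Request:
send_rows:
  rows: "0 0 0 0 0 0.0013 -1;0 0 0 0 0 0.0027 -1;0 0 0 0 0 0.0027 -1;0 0 0 0 0 0.0027 -1"

```text
time: 11.82
eef_pos: [0.5284, -0.0238, 0.1017]
tcp_rot: [0.992, 0.129, 0.0, 0.0]
contact_force: [0.1, 0.4, 3.4]
opening: 0.002
finger_force: 1.8
```

In the tool's units: 2 mm / 750 = 0.0027, 1 mm / 750 = 0.0013.

Request:
send_rows:
  rows: "0 0 0 0 0 0.0013 -1;0 0 0 0 0 0.0027 -1;0 0 0 0 0 0.0027 -1;0 0 0 0 0 0.0027 -1"

```text
time: 12.32
eef_pos: [0.5285, -0.0239, 0.1016]
tcp_rot: [0.992, 0.13, -0.0, 0.0]
contact_force: [-5.3, 1.0, 13.5]
opening: 0.001
finger_force: 6.7
```

The left bolt holds 13.5 N without sinking, so it is tight. Mid bolt next.

In the tool's units: 90 mm / 750 = 0.12, 85 mm / 750 = 0.1133.

Request:
send_rows:
  rows: "0 0 0 0 0 -0.016 -1;0 0 0 0 0.04 -0.024 -1;0 0 0 0 0.08 -0.024 -1;0 0 0 0 0.1133 -0.024 -1;0 0 0 0 0.12 -0.0213 -1;0 0 0 0 0.12 -0.016 -1;0 0 0 0 0.12 -0.008 -1;0 0 0 0 0.12 -0.0053 -1"

```text
time: 13.32
eef_pos: [0.5506, -0.1098, 0.1023]
tcp_rot: [0.992, 0.13, -0.001, -0.0]
contact_force: [-1.1, -1.0, 1.0]
opening: -0.004
finger_force: 0.0
```

```bash
python3 - <<'E'
from h import *
p=[ 0.5940243,-0.08367014,0.25242212]
s=st(); mv(T(p,(-50,-15,102)),14.5)
E
```

```text
13.325 [ 0.5506 -0.1098  0.1023] [[0.966, 0.258, -0.002], [0.258, -0.966, 0.001], [-0.001, -0.001, -1.0]] [-0.378  0.214  1.963  0.     0.966  0.933] [-1.1 -1.   1. ] -0.0038679880063907566
turn [-0.1  0.1  0.4] shift [-1.5  0.5  0.3]
```

In the tool's units: 4 mm / 750 = 0.0053, 3 mm / 750 = 0.004.

Request:
send_rows:
  rows: "0 0 0 -0.0013 0.0007 0.0013 -1;0 0 0 -0.0013 0.0007 0.0027 -1;0 0 0 -0.0013 0.0007 0.004 -1;0 0 0 -0.0013 0.0007 0.0053 -1;0 0 0 -0.0013 0.0007 0.0053 -1;0 0 0 -0.0013 0.0007 0.0053 -1"

```text
time: 14.08
eef_pos: [0.5505, -0.111, 0.1016]
tcp_rot: [0.992, 0.13, -0.001, -0.001]
contact_force: [-5.3, 3.0, 11.2]
opening: -0.003
finger_force: 5.8
```

The mid bolt is tight too, rigid at 11 N. Now the right bolt.

In the tool's units: 90 mm / 750 = 0.12, 85 mm / 750 = 0.1133.

Request:
send_rows:
  rows: "0 0 0 0 0 -0.016 -1;0 0 0 0 0.04 -0.024 -1;0 0 0 0 0.08 -0.024 -1;0 0 0 0 0.1133 -0.024 -1;0 0 0 0 0.12 -0.0213 -1;0 0 0 0 0.12 -0.016 -1;0 0 0 0 0.12 -0.008 -1;0 0 0 0 0.12 -0.0053 -1"

```text
time: 15.08
eef_pos: [0.5729, -0.1974, 0.1022]
tcp_rot: [0.992, 0.13, -0.001, -0.001]
contact_force: [-0.3, -0.4, -0.2]
opening: -0.003
finger_force: 0.0
```

```bash
python3 - <<'E'
from h import *
p=[ 0.5940243,-0.08367014,0.25242212]
s=st(); mv(T(p,(-50,-105,102)),14.5)
E
```

```text
15.075 [ 0.5729 -0.1974  0.1022] [[0.966, 0.258, -0.002], [0.258, -0.966, 0.001], [-0.001, -0.001, -1.0]] [-0.499  0.303  1.853  0.     0.987  0.811] [-0.3 -0.4 -0.2] -0.0026181138093802434
turn [-0.1  0.1  0.4] shift [-1.2  0.1  0.2]
```

In the tool's units: 6 mm / 750 = 0.008, 4.5 mm / 750 = 0.006.

Request:
send_rows:
  rows: "0 0 0 -0.0013 0 0.002 -1;0 0 0 -0.0013 0 0.004 -1;0 0 0 -0.0013 0 0.006 -1;0 0 0 -0.0013 0 0.008 -1;0 0 0 -0.0013 0 0.008 -1;0 0 0 -0.0013 0 0.008 -1"

```text
time: 15.82
eef_pos: [0.5727, -0.199, 0.0973]
tcp_rot: [0.992, 0.129, 0.0, 0.0]
contact_force: [0.5, 1.2, 0.7]
opening: -0.001
finger_force: 0.9
```

The right bolt sinks, so it is the loose one. I push it right down.

In the tool's units: 9 mm / 750 = 0.012, 8 mm / 750 = 0.0107.

Request:
send_rows:
  rows: "0 0 0 0 0 0.0027 -1;0 0 0 0 0 0.0053 -1;0 0 0 0 0 0.008 -1;0 0 0 0 0 0.0107 -1;0 0 0 0 0 0.012 -1;0 0 0 0 0 0.012 -1;0 0 0 0 0 0.012 -1"

```text
time: 16.7
eef_pos: [0.573, -0.1991, 0.0929]
tcp_rot: [0.992, 0.13, -0.001, -0.0]
contact_force: [-8.2, 5.6, 23.1]
opening: -0.001
finger_force: 11.0
```

Fully down: 8.8 mm travel and stopped at 23 N. Now up and over the right cap's tab.

In the tool's units: -80 mm / 750 = -0.1067, -75 mm / 750 = -0.1.

Request:
send_rows:
  rows: "0 0 0 0 0 -0.0333 -1;0 0 0 0 0 -0.0733 -0.3;0 0 0 0.0333 0 -0.1 0;0 0 0 0.06 0 -0.1067 0;0 0 0 0.072 0 -0.1067 0;0 0 0 0.072 0 -0.1067 0;0 0 0 0.072 0 -0.1067 0"

```text
time: 17.58
eef_pos: [0.6237, -0.1849, 0.167]
tcp_rot: [0.992, 0.129, -0.001, -0.0]
contact_force: [0.9, 0.7, -0.4]
opening: 0.501
finger_force: 0.0
```

```bash
python3 - <<'E'
from h import *
p=[ 0.5940243,-0.08367014,0.25242212]
s=st(); mv(T(p,(5,-105,103)),14.5)
b=ctrl.read_camera("wrist"); draw(b,p,"8.png",(50,84,450,384),2,[(5,-105,110),(-50,-105,71)])
E
```

```text
17.575 [ 0.6237 -0.1849  0.167 ] [[0.967, 0.257, -0.002], [0.257, -0.967, 0.001], [-0.002, -0.001, -1.0]] [-0.444  0.314  1.707 -0.     1.124  0.868] [ 0.9  0.7 -0.4] 0.5010734968639798
turn [-0.1  0.1  0.4] shift [ 1.6 -0.4 64. ]
```

View pics/8.png

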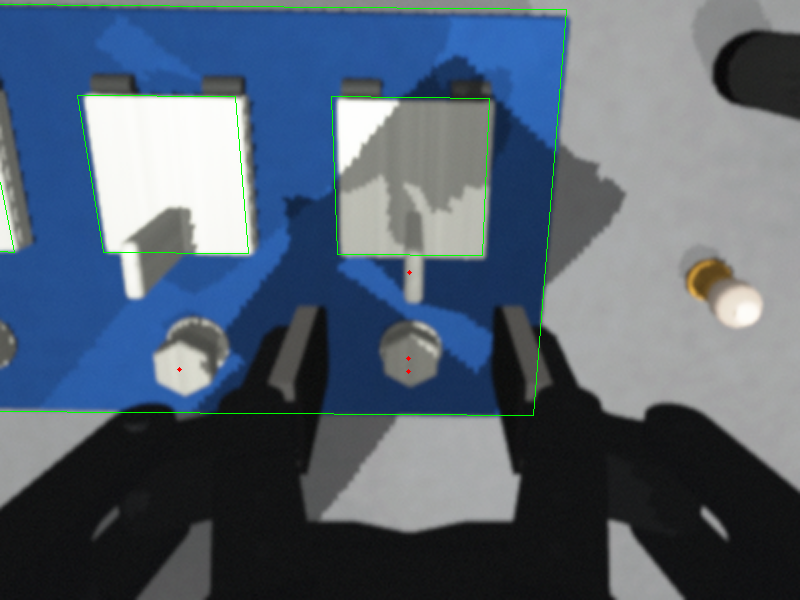

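The right bolt is visibly sunk at (410,357). The tab at (414,285) is centred between the fingers. I descend and pinch.

In the tool's units: 64 mm / 750 = 0.0853, 1.5 mm / 750 = 0.002.

Request:
send_rows:
  rows: "0 0 0 0.0013 0.0013 0.02 0;0 0 0 0.002 0.0013 0.04 0;0 0 0 0.002 0.0013 0.06 0;0 0 0 0.002 0.0013 0.076 0;0 0 0 0.002 0.0013 0.0853 0;0 0 0 0.002 0.0013 0.0853 0;0 0 0 0.002 0.0013 0.0853 -0.4;0 0 0 0.002 0.0013 0.0853 -1"
  grip_force: 40

```text
time: 18.62
eef_pos: [0.627, -0.1857, 0.1052]
tcp_rot: [0.992, 0.129, 0.001, 0.0]
contact_force: [0.1, -0.5, 0.2]
opening: 0.102
finger_force: 0.0
```

Request:
send_rows:
  rows: "0 0 0 0 0 0 -1;0 0 0 0 0 0 -1;0 0 0 0 0 0 -1;0 0 0 0 0 0 -1"

```text
time: 19.12
eef_pos: [0.6268, -0.1854, 0.1052]
tcp_rot: [0.992, 0.129, 0.0, -0.0]
contact_force: [-0.8, 2.7, 6.2]
opening: 0.061
finger_force: 41.6
```

```bash
python3 - <<'E'
from h import *
p=[ 0.5940243,-0.08367014,0.25242212]
s=st(); mv(T(p,(5,-105,103)),14.5)
for d in range(0,66,6):
    a=np.radians(142.77-d); print(d, np.round([55+62.8*np.cos(a)-5, 62+62.8*np.sin(a)-100],1))
E
```

```text
19.125 [ 0.6268 -0.1854  0.1052] [[0.967, 0.256, 0.001], [0.256, -0.967, 0.0], [0.001, 0.0, -1.0]] [-4.430e-01  3.910e-01  1.731e+00  1.000e-03  1.019e+00  8.690e-01] [-0.8  2.7  6.2] 0.06076289875624504
turn [ 0.  -0.   0.4] shift [-1.4 -1.7  2.2]
0 [-0. -0.]
6 [4.2 5. ]
12 [9.  9.6]
18 [14.2 13.6]
24 [19.8 17. ]
30 [25.7 19.9]
36 [31.9 22.1]
42 [38.3 23.7]
48 [44.8 24.6]
54 [51.3 24.8]
60 [57.9 24.3]
```

In the tool's units: 14.2 mm / 750 = 0.0189, -13.6 mm / 750 = -0.0181.

Request:
send_rows:
  rows: "0 0 0 0.0027 0 -0.0033 -1;0 0 0 0.0056 0 -0.0067 -1;0 0 0 0.0087 0 -0.0099 -1;0 0 0 0.012 0 -0.0128 -1;0 0 0 0.0153 0 -0.0156 -1;0 0 0 0.0189 0 -0.0181 -1;0 0 0 0.0189 0 -0.0181 -1"

```text
time: 20.0
eef_pos: [0.6377, -0.1826, 0.1151]
tcp_rot: [0.992, 0.13, -0.004, -0.0]
contact_force: [-4.2, -3.1, -4.5]
opening: 0.06
finger_force: 39.2
```

In the tool's units: 24.1 mm / 750 = 0.0321, 20.9 mm / 750 = 0.0279.

Request:
send_rows:
  rows: "0 0 0 0.0037 0 -0.0024 -1;0 0 0 0.0075 0 -0.0045 -1;0 0 0 0.0113 0 -0.0065 -1;0 0 0 0.0153 0 -0.0084 -1;0 0 0 0.0195 0 -0.01 -1;0 0 0 0.0236 0 -0.0113 -1;0 0 0 0.0279 0 -0.0125 -1;0 0 0 0.0321 0 -0.0135 -1"

```text
time: 21.0
eef_pos: [0.6609, -0.1768, 0.1256]
tcp_rot: [0.991, 0.13, -0.004, 0.0]
contact_force: [-5.9, -4.1, -1.8]
opening: 0.06
finger_force: 38.9
```

In the tool's units: 22 mm / 750 = 0.0293, 19.6 mm / 750 = 0.0261.

Request:
send_rows:
  rows: "0 0 0 0.0043 0 -0.0007 -1;0 0 0 0.0087 0 -0.0012 -1;0 0 0 0.0129 0 -0.0015 -1;0 0 0 0.0173 0 -0.0015 -1;0 0 0 0.0217 0 -0.0012 -1;0 0 0 0.0261 0 -0.0008 -1;0 0 0 0.0293 0 -0.0003 -1;0 0 0 0.0293 0 -0.0003 -1"

```text
time: 22.0
eef_pos: [0.6831, -0.1713, 0.1269]
tcp_rot: [0.991, 0.13, -0.003, 0.001]
contact_force: [-4.1, -4.2, -0.6]
opening: 0.059
finger_force: 38.9
```

```bash
python3 - <<'E'
from h import *
s=st(); p=[ 0.5940243,-0.08367014,0.25242212]
c,n=np.cos(p[2]),np.sin(p[2]); d=np.array(s["eef_pos"])-[p[0],p[1],0.003]; x=(c*d[0]+n*d[1])*1000; z=d[2]*1000
print(x,z,142.77-np.degrees(np.arctan2(z-62,x-55)))
b=ctrl.read_camera("scene"); a=ctrl.read_camera("wrist")
f=lambda i:i[:,:,::-1]
cv2.imwrite("pics/9.png",np.hstack([cv2.resize(f(b["color"])[100:250,120:320],(400,300),interpolation=cv2.INTER_CUBIC),cv2.resize(f(a["color"]),(400,300))]))
E
```

```text
22.0 [ 0.6831 -0.1713  0.1269] [[0.966, 0.258, -0.006], [0.258, -0.966, -0.002], [-0.006, 0.0, -1.0]] [-0.388  0.467  1.582 -0.004  1.097  0.923] [-4.1 -4.2 -0.6] 0.05852028993267411
64.36201887924919 123.85204217570079 61.377042875284275
```

View pics/9.png

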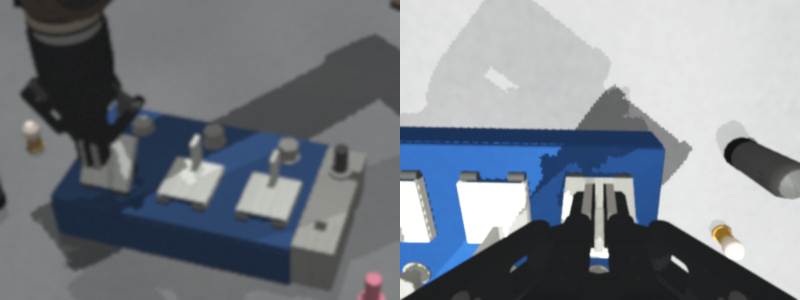

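The right cap is held by the tab, and the pin, other caps and bystanders are unmoved. One close crop to confirm the angle, with the expected 60° cap outline drawn.

```bash
python3 - <<'E'
from h import *
p=[ 0.5940243,-0.08367014,0.25242212]
b=ctrl.read_camera("scene"); o=[]
w=ctrl.read_camera("wrist")
for pic,x0,y0,x1,y1,s in((b,140,140,230,215,4.4),(w,180,200,320,317,2.85)):
    im=np.array(pic["color"])[:,:,::-1]; im=cv2.resize(im[y0:y1,x0:x1],(395,330),interpolation=cv2.INTER_CUBIC).copy()
    for ang,col in((60,(0,255,0)),(45,(0,0,255))):
        a=np.radians(ang)
        def q(x,y,z):
            dx,dz=x-55,z-62; X=55+dx*np.cos(a)+dz*np.sin(a); Z=62-dx*np.sin(a)+dz*np.cos(a)
            u=proj(pic,T(p,(X,y,Z))); return ((u+.5-[x0,y0])*[395/(x1-x0),330/(y1-y0)]).astype(int)
        for poly in([(-5,-133,70),(55,-133,70),(55,-77,70),(-5,-77,70)],[(-5,-105,70),(-5,-105,110),(15,-105,110),(15,-105,70)]):
            cv2.polylines(im,[np.array([q(*m) for m in poly])],True,col,1)
    o.append(im)
cv2.imwrite("pics/10.png",np.hstack(o))
E
```

```text
(no output)
```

View pics/10.png

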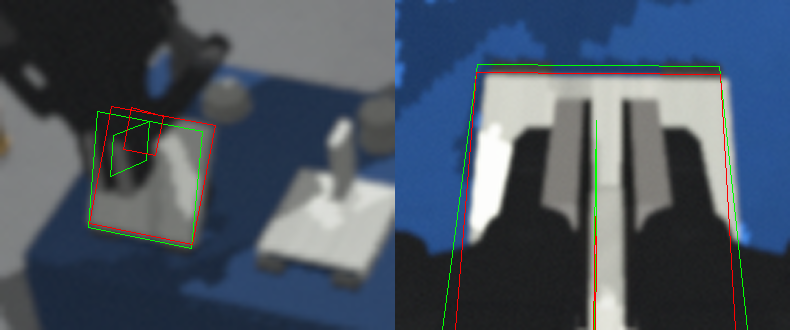

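The cap edges lie between the 45° and 60° outlines, close to 60° (left crop, right edge at about x 205). I add a few degrees for margin, staying short of the stop.

In the tool's units: 4 mm / 750 = 0.0053, 3 mm / 750 = 0.004.

Request:
send_rows:
  rows: "0 0 0 0.002 0 0.0003 -1;0 0 0 0.004 0 0.0008 -1;0 0 0 0.0053 0 0.0012 -1;0 0 0 0.0053 0 0.0012 -1;0 0 0 0.0053 0 0.0012 -1"

```text
time: 22.82
eef_pos: [0.6869, -0.1703, 0.1263]
tcp_rot: [0.991, 0.13, -0.003, 0.001]
contact_force: [-5.7, -3.4, 1.6]
opening: 0.063
finger_force: 39.0
```

```bash
python3 -c "
from plant import ctrl
print(ctrl.sign_off())"
```

```text
the job is handed in; nothing more can be done
None
```

The job is handed in: the pin is parked upright in the notch, the right bolt was the loose one and is fully down, and the right cap is held open at about 60° or a little more by arm position; the left and mid caps stayed shut and the tube, lamp and knob were not touched.

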